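# Load the capped sample bottles into the sampler tray

## Task

Load the sampler tray: stand each of the four amber bottles that has a white cap in the holder made for its size, the slimmest bottle in the narrowest pocket and so on up to the thickest in the widest, upright on the pocket's floor. The bottles are glass: set each one down gently, do not drop it or knock it over. Two amber bottles have no cap; leave them standing where they are.

Things in the scene. Friction and masses are not known exactly. Their poses are not given: they have to be found in the camera images.
- bottle_xs: The smallest capped bottle: upright amber (dark brown) glass sample bottle with a white screw cap on it, body 22 mm in diameter, 66 mm tall in all; straight sides up to 44 mm, above that a narrower neck and the cap (20 mm in diameter, top 14 mm). Origin at the centre of its underside, z up along its axis; it is round, so its yaw means nothing. Loose, stands on the table at the start.
- bottle_s: The second smallest capped bottle: upright amber (dark brown) glass sample bottle with a white screw cap on it, body 30 mm in diameter, 70 mm tall in all; straight sides up to 48 mm, above that a narrower neck and the cap (27 mm in diameter, top 14 mm). Origin at the centre of its underside, z up along its axis; it is round, so its yaw means nothing. Loose, stands on the table at the start.
- bottle_m: The second largest capped bottle: upright amber (dark brown) glass sample bottle with a white screw cap on it, body 38 mm in diameter, 74 mm tall in all; straight sides up to 52 mm, above that a narrower neck and the cap (34 mm in diameter, top 14 mm). Origin at the centre of its underside, z up along its axis; it is round, so its yaw means nothing. Loose, stands on the table at the start.
- bottle_l: The largest capped bottle: upright amber (dark brown) glass sample bottle with a white screw cap on it, body 46 mm in diameter, 78 mm tall in all; straight sides up to 56 mm, above that a narrower neck and the cap (41 mm in diameter, top 14 mm). Origin at the centre of its underside, z up along its axis; it is round, so its yaw means nothing. Loose, stands on the table at the start.
- open_s: A look-alike that does not belong: an uncapped amber bottle of the same body as the 30 mm capped one (30 mm in diameter, 57 mm tall), without cap, its mouth open. Origin at the centre of its underside, z up. Loose, stands on the table.
- open_m: A look-alike that does not belong: an uncapped amber bottle of the same body as the 38 mm capped one (38 mm in diameter, 61 mm tall), without cap, its mouth open. Origin at the centre of its underside, z up. Loose, stands on the table.
- holder_xs: The holder with the narrowest pocket: fixed aluminium block, 74 x 74 x 16 mm high, one round pocket in its middle, 38 mm in diameter, 12 mm deep, for the 22 mm bottle. Origin: centre of its underside, 6 mm above the table on the floor of a black tray; x, y along its sides. The four holders fill the tray (176 mm square, rim 14 mm high) two by two at 78 mm pitch, in any arrangement.
- holder_s: The holder with the second narrowest pocket: fixed aluminium block, 74 x 74 x 16 mm high, one round pocket in its middle, 46 mm in diameter, 12 mm deep, for the 30 mm bottle. Origin: centre of its underside, 6 mm above the table on the floor of a black tray; x, y along its sides. The four holders fill the tray (176 mm square, rim 14 mm high) two by two at 78 mm pitch, in any arrangement.
- holder_m: The holder with the second widest pocket: fixed aluminium block, 74 x 74 x 16 mm high, one round pocket in its middle, 54 mm in diameter, 12 mm deep, for the 38 mm bottle. Origin: centre of its underside, 6 mm above the table on the floor of a black tray; x, y along its sides. The four holders fill the tray (176 mm square, rim 14 mm high) two by two at 78 mm pitch, in any arrangement.
- holder_l: The holder with the widest pocket: fixed aluminium block, 74 x 74 x 16 mm high, one round pocket in its middle, 62 mm in diameter, 12 mm deep, for the 46 mm bottle. Origin: centre of its underside, 6 mm above the table on the floor of a black tray; x, y along its sides. The four holders fill the tray (176 mm square, rim 14 mm high) two by two at 78 mm pitch, in any arrangement.
Things that resemble listed ones, but are neither listed nor needed, are in the scene too. What is shaped like the bottle_xs but yellow is not meant.

How it is judged:
At the end, for the whole second after the job is handed in: Each capped bottle stands in the holder of its own size (axis within 12 mm of the holder's centre, underside within 4 mm of the pocket floor, upright within 0.1 rad), released and at rest; both uncapped bottles stand upright and within 20 mm of where they started (horizontal distance between bottle_xs and holder_xs below 0.012 m and z of bottle_xs in the frame of holder_xs between 0 and 0.008 m and angle between each of bottle_xs, bottle_s, bottle_m, bottle_l, open_s, open_m's own z axis and vertical below 0.1 rad and linear speed of each of bottle_xs, bottle_s, bottle_m, bottle_l, open_s, open_m below 0.02 m/s and contact force between each of bottle_xs, bottle_s, bottle_m, bottle_l and the fingers below 0.05 N and horizontal distance between bottle_s and holder_s below 0.012 m and z of bottle_s in the frame of holder_s between 0 and 0.008 m and horizontal distance between bottle_m and holder_m below 0.012 m and z of bottle_m in the frame of holder_m between 0 and 0.008 m and horizontal distance between bottle_l and holder_l below 0.012 m and z of bottle_l in the frame of holder_l between 0 and 0.008 m and distance of each of open_s, open_m from where it was at the start of the episode below 0.02 m); the robot touches nothing.
It fails at once if an uncapped bottle is pushed more than 30 mm away, lifted or tipped over (distance of any of open_s, open_m from where it was at the start of the episode above 0.03 m or angle between any of open_s, open_m's own z axis and vertical above 0.5 rad).
It fails at once if a capped bottle is dropped (falls free of the fingers faster than 0.6 m/s, about 18 mm of fall) ((linear speed of bottle_xs above 0.6 m/s and contact force between bottle_xs and the fingers below 0.001 N) or (linear speed of bottle_s above 0.6 m/s and contact force between bottle_s and the fingers below 0.001 N) or (linear speed of bottle_m above 0.6 m/s and contact force between bottle_m and the fingers below 0.001 N) or (linear speed of bottle_l above 0.6 m/s and contact force between bottle_l and the fingers below 0.001 N)).
It fails at once if a capped bottle is knocked over (tilted beyond 1 rad) (angle between any of bottle_xs, bottle_s, bottle_m, bottle_l's own z axis and vertical above 1 rad).
It also fails if it takes over 90 s, if anything falls off the work surface, if the arm or the gripper's body presses on something with over 40 N, if the wrist force passes 120 N, or if a joint passes its speed limit or range.

## Robot

A 6-joint arm with a two-finger parallel gripper is mounted at the origin on the work surface. World frame = base frame: x ahead of the robot, y to its left, z up, the work surface at z = 0. Lengths are in m, angles in rad, forces in N, time in s.
With the tool pointing down it reaches from about 0.35 to 0.975 m from the base axis. Payload 4.9 kg.
Tool frame: the origin (TCP) lies between the finger pads; the fingertips stand 19 mm ahead of it and the grasp point (between the pads) is the TCP; z points along the fingers, y is the direction in which the jaws open and shut (so a half turn about z gives the same grasp; the last joint's range is limited). The gripper opens to 85 mm and grips with 20 to 120 N. Pads are 22 mm wide; open, the fingers measure 114 mm over their backs; the gripper's body (76 mm by 85 mm) begins 54 mm behind the grasp point. The pads swing forward as they close: fully open they stand 13 mm farther back than shut.
Start: joints at [-1.395, 0.053, 1.613, -0, 1.476, -0.119], TCP at [0.182, -0.598, 0.25] pointing down, gripper open.
Joint ranges: [-3.01, 3.01], [-1.01, 2.22], [0.06, 2.58], [-1.02, 4.17], [0.09, 2.62], [-3.14, 3.14]. Speed limits (rad/s): [2.57, 2.57, 3.14, 3.14, 3.14, 3.14].

## Interface

Orientations are given as a unit quaternion [w, x, y, z].
In Python, from plant import state, grab_frame, calibration, job_done gives the robot as it stands. The module is installed in compiled form; this text tells all that it offers.
- The arm moves only by the tool servo_tool, never from a script. Its argument "deltas" is a list that holds one entry, the list of rows, each a list of 5 numbers: the finger opening in mm, from 0 to 85.4, then the shift along the world's x, y, z in mm, then the turn about the world's z in units of 6 degrees (1.0 is 6 degrees). A call has 1 to 5 rows; each row is the pose to reach, as a shift and turn from the pose commanded when the call began; what a row does not reach only later rows make up. A row lasts 1/8 s, in which the tool goes at most 62.5 mm and 10.7 degrees, less where a joint would pass 70% of its speed; a pose out of reach is approached as far as the arm can. A call with a gripper value outside its range is refused whole. The fingers move at their own pace and stop on an object; the grip force is fixed at half the most. Time passes only in rows, so rows that repeat a pose let the fingers close. It gives the time, the measured TCP pose, the force and the opening at its end, in the units of the state.
- state(): the state, without advancing time (a new reading comes with each control period).
- grab_frame(name): name is "scene" or "side" or "wrist"; returns the picture (420x560x3 uint8, red, green, blue); there is no depth.
- calibration(name): a dict with "intrinsics" (3x3 intrinsics, pixels), "world_from_camera" (4x4, takes a point from camera to world coordinates). Camera axes: x right, y down, z forward; pixel columns grow to the right and rows downward; lengths in m; the calibration is good to about 2 mm. A picture is of the moment at which its call begins: read the wrist's pose just before it. calibration takes no time and is no camera call; for the wrist camera it gives the pose at the moment of the call.
- job_done(): hands the job in, once; it reports no verdict.
The state is a dict: "time": time; "joint_pos": joint angles; "joint_vel": joint speeds; "joint_efforts": joint torques, N m; "tool_pos": TCP position; "tool_rot": TCP orientation; "contact_force": force on the tool from outside, world axes, zero at the start; "ft_torque": the same for the moment, N m; "gripper_width": opening from 0.0 (shut) to 1.0 (fully open).
Only numpy, scipy, OpenCV 4.12 (cv2) and the standard library are available. Lean on these libraries where they do the work, as an engineer would, in place of code of your own. Each camera call takes 0.05 s, during which the arm holds its last target.

## Working session

There is one attempt and no reset: what is moved stays moved. The work goes in short steps, Python scripts to look and compute and a tool call to move; the robot and the scene stay as the last step left them, time stands still between calls to the robot, and variables do not carry over. Pictures are saved under pics/ and viewed, and the job is handed in when it is done.

Besides the shell and the picture viewer there is one more tool, called by a JSON object that holds its "method" and its "body". servo_tool: Moves the arm, as the interface text tells. Its arguments: {"type":"object","properties":{"deltas":{"type":"array","items":{"type":"array","items":{"type":"array","items":{"type":"number"}}}}},"required":["deltas"]}

```bash
mkdir -p pics; cat > h.py <<'E'
import numpy as np,cv2
from plant import *
def save(n,f):
    im=grab_frame(n); cv2.imwrite(f'pics/{f}.png',im[:,:,::-1]); return im
def ray(c,u,v,z):
    K=np.array(c['intrinsics']);T=np.array(c['world_from_camera'])
    d=T[:3,:3]@np.linalg.inv(K)@np.array([u,v,1.]);o=T[:3,3]
    return o+d*(z-o[2])/d[2]
E
python3 - <<'E'
from h import *
for n in ['scene','side','wrist']:
    c=calibration(n);print(n,np.round(c['intrinsics'],1).tolist(),np.round(c['world_from_camera'],3).tolist())
    save(n,n+'0')
print(state())
E
```

```text
scene [[489.1, 0.0, 281.1], [0.0, 489.1, 213.4], [0.0, 0.0, 1.0]] [[-0.675, 0.637, -0.373, 0.919], [0.738, 0.58, -0.345, 0.341], [-0.004, -0.508, -0.861, 0.938], [0.0, 0.0, 0.0, 1.0]]
side [[492.4, 0.0, 279.7], [0.0, 492.4, 203.9], [0.0, 0.0, 1.0]] [[-0.833, -0.272, 0.483, -0.092], [-0.554, 0.431, -0.713, 0.913], [-0.014, -0.86, -0.509, 0.721], [0.0, 0.0, 0.0, 1.0]]
wrist [[314.1, 0.0, 279.4], [0.0, 314.1, 209.1], [0.0, 0.0, 1.0]] [[0.291, -0.924, -0.248, 0.244], [-0.957, -0.281, -0.074, -0.577], [-0.001, 0.259, -0.966, 0.373], [0.0, 0.0, 0.0, 1.0]]
{'time': 0.15, 'joint_pos': array([-1.39500624e+00,  5.32242832e-02,  1.61398095e+00, -2.63705916e-05,
        1.47598754e+00, -1.19006310e-01]), 'joint_vel': array([-0.00033377, -0.00171394, -0.00321646,  0.00021812,  0.0005133 ,
       -0.00134398]), 'joint_efforts': array([ 2.49011855e-04, -3.94241774e+01, -3.70721376e+01, -1.57960390e-04,
        4.67615857e-03,  1.33197491e-05]), 'tool_pos': array([ 0.18150065, -0.59759075,  0.24933217]), 'tool_rot': array([-7.99369256e-04,  9.89156037e-01,  1.46866243e-01, -3.58320743e-05]), 'contact_force': array([-0.09984648,  0.00154784, -0.32216752]), 'ft_torque': array([-0.0488483 , -0.0713164 ,  0.00073328]), 'gripper_width': 0.999282719784592}
```

View pics/scene0.png

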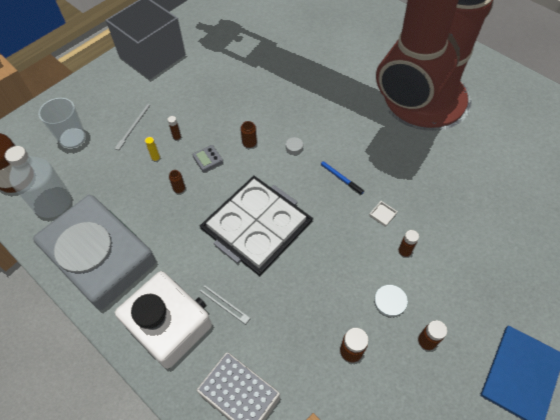

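View pics/side0.png

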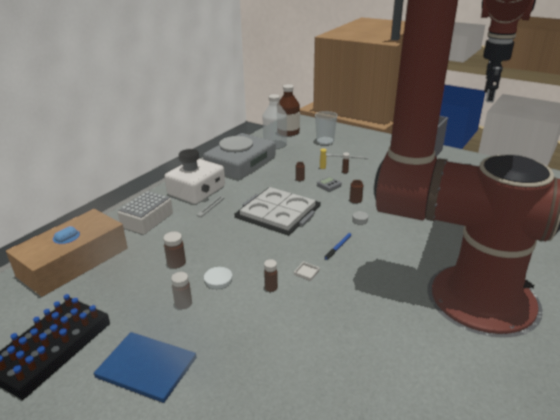

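View pics/wrist0.png

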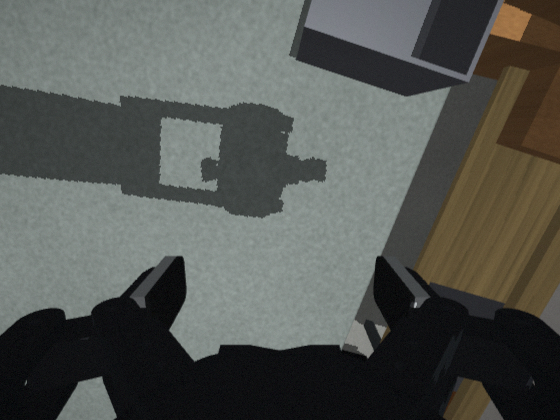

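The scene view shows the tray at about (257,223). The capped bottles are at (174,128), (409,242), (355,344) and (433,334). The open bottles are at (249,133) and (177,181), and the yellow decoy is at (152,148). I'll enlarge these areas and measure.

```bash
python3 - <<'E'
from h import *
im=cv2.imread('pics/scene0.png');c=calibration('scene')
A=cv2.resize(im[100:280,140:320],None,fx=3,fy=3,interpolation=cv2.INTER_CUBIC)
B=cv2.resize(im[220:370,330:460],None,fx=3.6,fy=3.6,interpolation=cv2.INTER_CUBIC)
h=np.zeros((540,540+468,3),np.uint8);h[:,:540]=A;h[:,540:]=B
cv2.imwrite('pics/z0.png',cv2.resize(h,(800,428)))
cv2.imwrite('pics/zA.png',A)
hsv=cv2.cvtColor(im,cv2.COLOR_BGR2HSV)
for nm,(x0,y0,x1,y1) in dict(a=(160,108,190,142),b=(395,225,425,260),l=(335,320,375,365),m=(415,312,450,352)).items():
    r=hsv[y0:y1,x0:x1]
    w=((r[...,2]>165)&(r[...,1]<40)).astype(np.uint8)
    d=((r[...,2]<110)&(r[...,1]>110)).astype(np.uint8)
    for k,mm in (('w',w),('d',d)):
        n,l,s,ce=cv2.connectedComponentsWithStats(mm)
        i=1+np.argmax(s[1:,4]);print(nm,k,s[i]+[x0,y0,0,0,0],ce[i]+[x0,y0])
E
```

```text
a w [167 116   9   6  44] [171.15909091 118.40909091]
a d [171 125   9  14  85] [175.17647059 132.        ]
b w [405 230  15  12 130] [411.87692308 235.11538462]
b d [399 240  15  16 141] [405.5177305  248.58865248]
l w [345 327  24  24 430] [356.14651163 338.39302326]
l d [341 340  23  22 205] [349.76097561 353.86341463]
m w [428 320  20  19 283] [437.2614841  328.77738516]
m d [419 328  21  22 209] [426.72248804 340.86124402]
```

View pics/z0.png

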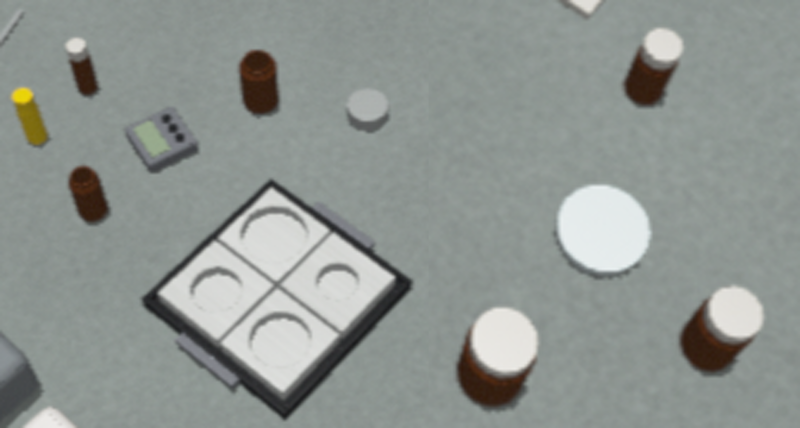

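View pics/zA.png

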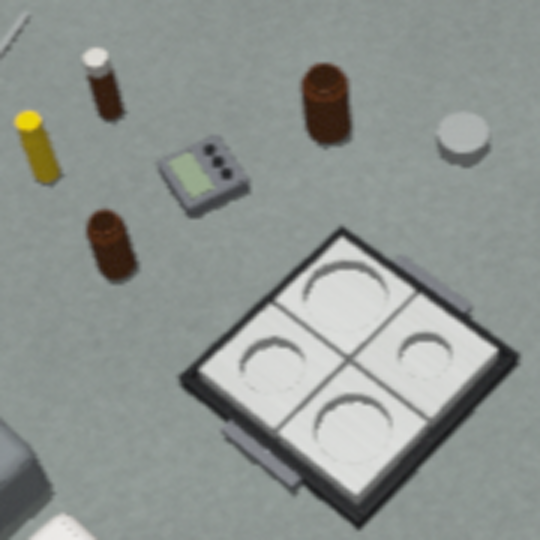

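```bash
python3 - <<'E'
from h import *
im=cv2.imread('pics/scene0.png');c=calibration('scene')
for n,(u,v) in dict(L=(346,297),XS=(425,357),S=(272,366),M=(353,428),C=(349,356)).items():
    # pixel centre convention of resize
    print(n,ray(c,(u+.5)/3-.5+140,(v+.5)/3-.5+100,.022).round(4))
g=cv2.cvtColor(im,cv2.COLOR_BGR2GRAY)
m=((g>170)).astype(np.uint8);n,l,s,ce=cv2.connectedComponentsWithStats(m[160:290,190:330])
# rim corners
for u,v in [(342,228),(182,380),(360,525),(517,357)]: print('rim',ray(c,u/3+140,v/3+100,.014).round(4))
# bottles: shift mask whole silhouette; cap top centre
for n,(u,v,h,d) in dict(xs=(171.0,117.5,.066,.02),s=(412.3,234.2,.070,.027),l=(356.2,338,.078,.041),m=(437.3,328,.074,.034)).items():
    p=ray(c,u,v,h);print(n,p.round(4), 'r',np.hypot(*p[:2]).round(3))
# base bottom pixels: open bottles mouth zA
for n,(u,v,h) in dict(om=(326,76,.061),os=(105,218,.057),yel=(29,119,.066)).items():
    p=ray(c,u/3+140,v/3+100,h);print(n,p.round(4))
T=np.array(c['world_from_camera']);print(T[:3,3])
E
```

```text
L [ 0.5335 -0.0947  0.022 ]
XS [ 0.5319 -0.0171  0.022 ]
S [ 0.6114 -0.0933  0.022 ]
M [ 0.6083 -0.0156  0.022 ]
C [ 0.5682 -0.0582  0.022 ]
rim [ 0.4873 -0.143   0.014 ]
rim [ 0.6607 -0.1356  0.014 ]
rim [0.6559 0.0372 0.014 ]
rim [0.4836 0.0303 0.014 ]
xs [ 0.5228 -0.3758  0.066 ] r 0.644
s [0.4015 0.2205 0.07  ] r 0.458
l [0.6464 0.2679 0.078 ] r 0.7
m [0.5323 0.3642 0.074 ] r 0.645
om [ 0.4144 -0.2276  0.061 ]
os [ 0.6182 -0.2554  0.057 ]
yel [ 0.5992 -0.3615  0.066 ]
[0.91908221 0.34117596 0.93842743]
```

Pocket spacing comes out at about 78 mm, which matches, with tray yaw around 1°. Next I'll move over the xs bottle, going in y first to stay away from the box.

{"method": "servo_tool", "body": {"deltas": [[[60, 0, 60, 0, -0.8], [60, 0, 120, 0, -1.6], [60, 60, 180, 0, -2.4], [60, 120, 215, 0, -2.8], [60, 180, 222, 0, -2.8]]]}}

```text
time: 0.78
tool_pos: [0.3389, -0.3808, 0.2505]
tool_rot: [0.001, 1.0, 0.0, 0.0]
contact_force: [0.3, -0.5, 0.9]
gripper_width: 0.704
```

{"method": "servo_tool", "body": {"deltas": [[[50, 60, 0, 0, 0], [50, 120, 0, 0, 0], [50, 160, 0, 0, 0], [50, 160, 0, 0, 0]]]}}

```text
time: 1.27
tool_pos: [0.4998, -0.3817, 0.2492]
tool_rot: [-0.001, 1.0, 0.002, -0.001]
contact_force: [-0.2, 0.5, 0.4]
gripper_width: 0.585
```

```bash
python3 - <<'E'
from h import *
s=state();print(s['time'],s['tool_pos'],s['tool_rot'],s['gripper_width'])
c=calibration('wrist');save('wrist','w1');np.save('c1.npy',np.array(c['world_from_camera']))
for p in [[.5228,-.3758,.066],[.5228,-.3758,0],[.5335,-.0947,.022],[.6182,-.2554,.057],[.4144,-.2276,.061]]:
    T=np.array(c['world_from_camera']);q=T[:3,:3].T@(np.array(p)-T[:3,3]);print(p,(np.array(c['intrinsics'])@q/q[2])[:2].round(1))
E
```

```text
1.275 [ 0.49981866 -0.38168334  0.24919704] [-6.09602632e-04  9.99997086e-01  2.27963761e-03 -5.10059611e-04] 0.5853840373749172
[0.5228, -0.3758, 0.066] [274.7 169. ]
[0.5228, -0.3758, 0] [275.5 161.3]
[0.5335, -0.0947, 0.022] [ 20.4 152.5]
[0.6182, -0.2554, 0.057] [144.9  64. ]
[0.4144, -0.2276, 0.061] [137.7 267.7]
```

View pics/w1.png

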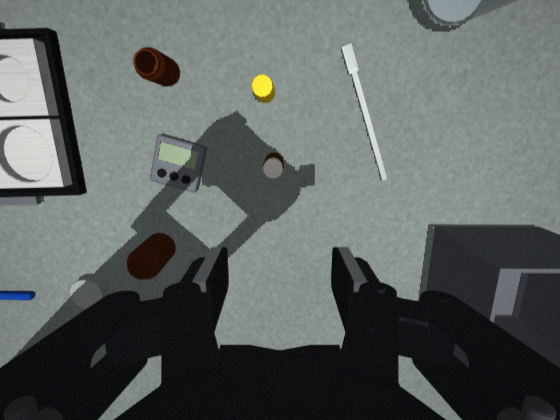

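The wrist view shows the xs cap at (273,167) in the arm's shadow. The prediction was (275,169), so the two agree to about 1 mm. The open bottles are at (150,63) and (145,262).

```bash
python3 - <<'E'
from h import *
c=calibration('wrist')
print(ray(c,273,167,.066).round(4),ray(c,262,86,.066))
E
```

```text
[ 0.5233 -0.3745  0.066 ] [ 0.59729202 -0.36453694  0.066     ]
```

{"method": "servo_tool", "body": {"deltas": [[[50, 23, 7, -60, 0], [50, 23, 7, -100, 0], [50, 23, 7, -100, 0]]]}}

```text
time: 1.7
tool_pos: [0.5176, -0.3736, 0.1454]
tool_rot: [-0.003, 1.0, 0.0, -0.004]
contact_force: [0.0, -0.2, -0.6]
gripper_width: 0.586
```

{"method": "servo_tool", "body": {"deltas": [[[50, 5, -1, -30, 0], [50, 5, -1, -60, 0], [50, 5, -1, -60, 0]]]}}

```text
time: 2.08
tool_pos: [0.5247, -0.3765, 0.0901]
tool_rot: [-0.001, 1.0, 0.0, -0.001]
contact_force: [0.2, 0.4, 0.1]
gripper_width: 0.584
```

{"method": "servo_tool", "body": {"deltas": [[[50, -1, 1, -25, 0], [50, -1, 1, -50, 0], [50, -1, 1, -50, 0], [50, -1, 1, -50, 0]]]}}

```text
time: 2.58
tool_pos: [0.526, -0.3768, 0.0433]
tool_rot: [0.001, 1.0, 0.001, 0.001]
contact_force: [-0.3, -0.4, 0.2]
gripper_width: 0.584
```

```bash
python3 - <<'E'
from h import *
s=state();print(s['tool_pos'],s['contact_force']);save('wrist','w2')
E
```

```text
[ 0.52604975 -0.37682139  0.04326606] [-0.28316184 -0.36505506  0.1672416 ]
```

View pics/w2.png

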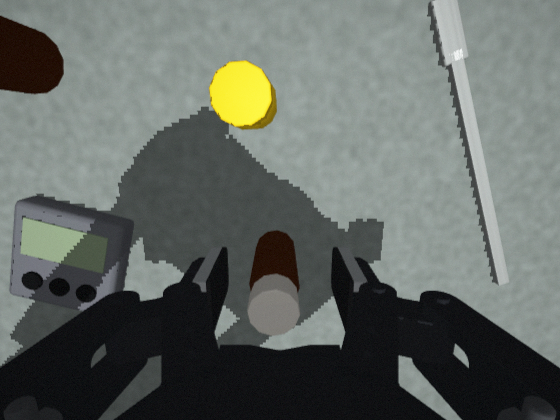

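The bottle sits between the fingers: cap at (274,305), body at (274,260). I'll go down a little and close.

{"method": "servo_tool", "body": {"deltas": [[[50, -2, 2, -6, 0], [15, -2, 2, -6, 0], [15, -2, 2, -6, 0], [15, -2, 2, -6, 0], [15, -2, 2, -6, 0]]]}}

```text
time: 3.25
tool_pos: [0.5231, -0.3736, 0.0344]
tool_rot: [0.0, 1.0, 0.001, 0.0]
contact_force: [-0.3, -0.4, 0.9]
gripper_width: 0.235
```

{"method": "servo_tool", "body": {"deltas": [[[15, 0, 0, 0, 0], [15, 0, 0, 0, 0], [15, 0, 0, 20, 0], [15, 0, 0, 40, 0], [15, 0, 0, 40, 0]]]}}

```text
time: 3.88
tool_pos: [0.5247, -0.3751, 0.0782]
tool_rot: [0.002, 1.0, 0.001, 0.002]
contact_force: [-0.1, -0.3, 0.5]
gripper_width: 0.236
```

```bash
python3 - <<'E'
from h import *
s=state();print(s['tool_pos'],s['contact_force']);save('wrist','w3')
E
```

```text
[ 0.52471095 -0.37508827  0.07824818] [-0.08720774 -0.2705683   0.54575905]
```

View pics/w3.png

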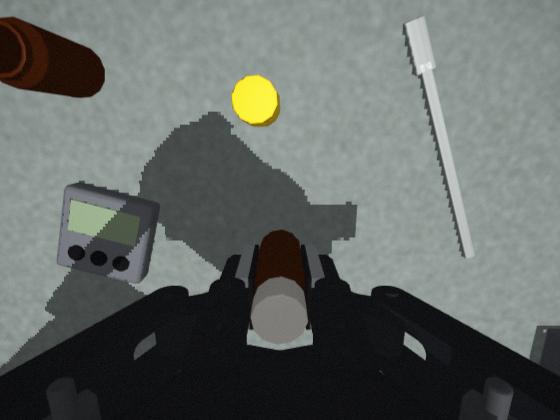

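Gripped: opening is 20 mm and the bottle is upright. I'll lift and carry it to the XS pocket.

{"method": "servo_tool", "body": {"deltas": [[[15, 0, 0, 50, 0], [15, 0, 50, 100, 0], [15, 0, 105, 110, 0], [15, 0, 160, 110, 0], [15, 0, 210, 110, 0]]]}}

```text
time: 4.55
tool_pos: [0.5225, -0.1616, 0.1842]
tool_rot: [-0.0, 1.0, 0.001, 0.0]
contact_force: [0.2, 0.1, -0.2]
gripper_width: 0.233
```

{"method": "servo_tool", "body": {"deltas": [[[15, 5, 40, 0, 0], [15, 5, 80, 0, 0], [15, 5, 110, 0, 0], [15, 5, 110, 0, 0]]]}}

```text
time: 5.05
tool_pos: [0.5274, -0.0518, 0.1836]
tool_rot: [-0.0, 1.0, 0.002, -0.001]
contact_force: [0.1, -0.8, -0.3]
gripper_width: 0.235
```

```bash
python3 - <<'E'
from h import *
s=state();c=calibration('wrist');print(s['tool_pos'],s['contact_force']);save('wrist','w4');np.save('c4.npy',c['world_from_camera'])
E
```

```text
[ 0.52744041 -0.05184844  0.18363346] [ 0.13532072 -0.80537689 -0.30581005]
```

View pics/w4.png

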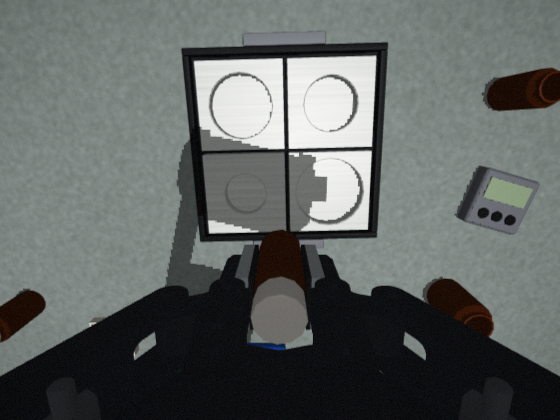

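The tray is fully visible: M (241,105), S (330,103), XS (246,193), L (330,190), with the seam crossing at (287,150). I'll refine the pocket centres from this view.

```bash
python3 - <<'E'
from h import *
c=calibration('wrist')
for n,u,v in [('M',241,105),('S',330,103),('XS',246,193),('L',330,190),('C',287,150)]: print(n,ray(c,u,v,.022).round(4))
for u,v in [(194,58),(379,54),(376,233),(209,235)]: print(ray(c,u,v,.022).round(4))
E
```

```text
M [ 0.6087 -0.0186  0.022 ]
S [ 0.6107 -0.0953  0.022 ]
XS [ 0.5311 -0.021   0.022 ]
L [ 0.5342 -0.0988  0.022 ]
C [ 0.5706 -0.0587  0.022 ]
[0.6458 0.0195 0.022 ]
[ 0.6495 -0.1343  0.022 ]
[ 0.4923 -0.145   0.022 ]
[0.4897 0.0155 0.022 ]
```

{"method": "servo_tool", "body": {"deltas": [[[15, 4, 20, 0, 0], [15, 4, 33, -40, 0], [15, 4, 33, -80, 0], [15, 4, 33, -95, 0], [15, 4, 33, -95, 0]]]}}

```text
time: 5.72
tool_pos: [0.5314, -0.0212, 0.0884]
tool_rot: [-0.0, 1.0, 0.0, -0.001]
contact_force: [-0.2, 0.4, 0.6]
gripper_width: 0.232
```

{"method": "servo_tool", "body": {"deltas": [[[15, 0, 2, -20, 0], [15, 0, 2, -35, 0], [15, 0, 2, -35, 0]]]}}

```text
time: 6.1
tool_pos: [0.5316, -0.0187, 0.0539]
tool_rot: [-0.0, 1.0, 0.001, -0.001]
contact_force: [0.7, -0.6, -0.7]
gripper_width: 0.236
```

```bash
python3 - <<'E'
from h import *
s=state();c=calibration('wrist');print(s['tool_pos'],s['contact_force']);save('wrist','w5')
im=save('scene','s5');cv2.imwrite('pics/s5z.png',cv2.resize(im[150:290,180:330,::-1],None,fx=4,fy=4))
E
```

```text
[ 0.53159432 -0.01869464  0.05389232] [ 0.69092005 -0.63126175 -0.69261062]
```

View pics/w5.png

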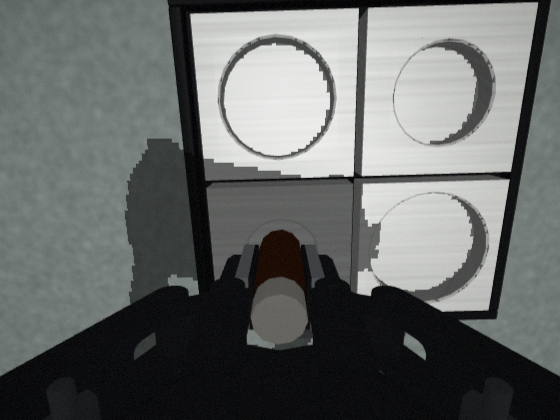

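View pics/s5z.png

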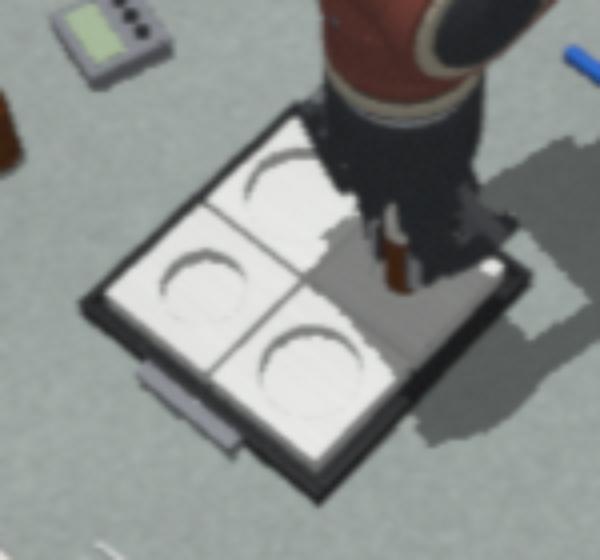

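The bottle is over the XS pocket, whose rim arc is at (280,225), and is centred sideways. I'll lower it slowly while watching the force.

{"method": "servo_tool", "body": {"deltas": [[[15, 0, 0, -3, 0], [15, 0, 0, -5, 0], [15, 0, 0, -5, 0]]]}}

```text
time: 6.58
tool_pos: [0.5319, -0.0185, 0.0492]
tool_rot: [-0.0, 1.0, 0.001, -0.0]
contact_force: [-0.2, -0.2, -1.0]
gripper_width: 0.238
```

{"method": "servo_tool", "body": {"deltas": [[[15, 0, 0, -2, 0], [15, 0, 0, -2, 0]]]}}

```text
time: 6.82
tool_pos: [0.5318, -0.0185, 0.0471]
tool_rot: [-0.0, 1.0, 0.001, -0.0]
contact_force: [-0.0, -0.5, -0.4]
gripper_width: 0.235
```

{"method": "servo_tool", "body": {"deltas": [[[15, 0, 0, -2, 0], [15, 0, 0, -2, 0]]]}}

```text
time: 7.08
tool_pos: [0.5318, -0.0185, 0.0451]
tool_rot: [-0.0, 1.0, 0.001, -0.0]
contact_force: [-0.2, 0.0, -0.4]
gripper_width: 0.23
```

{"method": "servo_tool", "body": {"deltas": [[[15, 0, 0, -1, 0], [15, 0, 0, -1, 0]]]}}

```text
time: 7.32
tool_pos: [0.5321, -0.0185, 0.0444]
tool_rot: [0.0, 1.0, 0.001, 0.0]
contact_force: [-0.0, 0.7, 1.0]
gripper_width: 0.237
```

{"method": "servo_tool", "body": {"deltas": [[[15, 0, 0, -1, 0], [15, 0, 0, -1, 0]]]}}

```text
time: 7.58
tool_pos: [0.5323, -0.0186, 0.0444]
tool_rot: [0.0, 1.0, 0.001, -0.0]
contact_force: [-3.0, 0.5, 7.2]
gripper_width: 0.239
```

Contact at 7 N with z at 44 mm, as expected. Opening gently now.

{"method": "servo_tool", "body": {"deltas": [[[25, 0, 0, 1, 0], [34, 0, 0, 1, 0], [38, 0, 0, 1, 0], [38, 0, 0, 20, 0], [38, 0, 0, 60, 0]]]}}

```text
time: 8.2
tool_pos: [0.5305, -0.0183, 0.1029]
tool_rot: [-0.0, 1.0, 0.001, -0.002]
contact_force: [1.1, -0.2, -0.0]
gripper_width: 0.444
```

{"method": "servo_tool", "body": {"deltas": [[[40, 0, 0, 50, 0], [50, 0, 20, 60, 0], [60, 0, 60, 60, 0], [60, -20, 100, 60, 0], [60, -60, 140, 60, 0]]]}}

```text
time: 8.82
tool_pos: [0.4715, 0.1231, 0.1638]
tool_rot: [-0.0, 1.0, 0.001, 0.0]
contact_force: [-0.1, 1.2, -0.6]
gripper_width: 0.699
```

```bash
python3 - <<'E'
from h import *
s=state();c=calibration('wrist');print(s['time'],s['tool_pos'],s['contact_force']);save('wrist','w6')
im=save('scene','s6');cv2.imwrite('pics/s6z.png',cv2.resize(im[150:290,180:330,::-1],None,fx=4,fy=4))
E
```

```text
8.825 [0.47154605 0.12306688 0.16375671] [-0.12072625  1.19811552 -0.55135338]
```

View pics/w6.png

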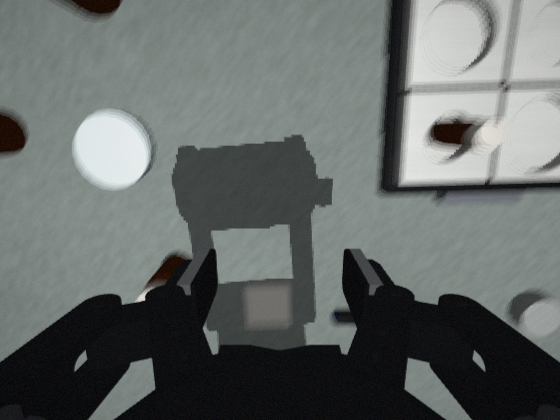

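View pics/s6z.png

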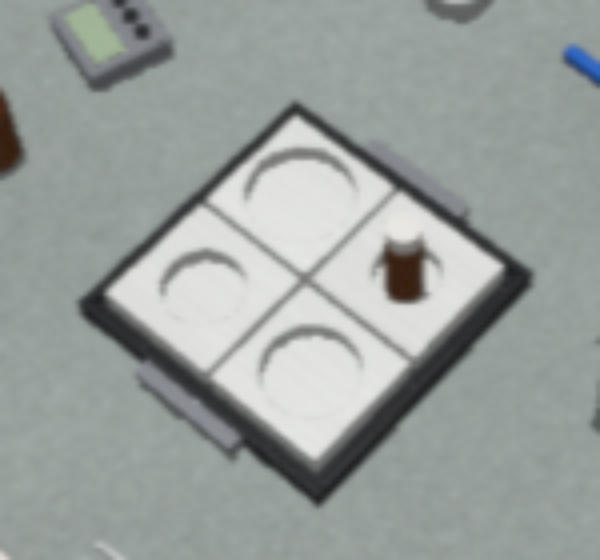

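XS stands upright and centred in its pocket. In the scene crop its base is at (405,290) inside the ring. Next is the s bottle.

{"method": "servo_tool", "body": {"deltas": [[[60, -40, 40, 20, 0], [60, -75, 80, 20, 0], [60, -90, 97, 20, 0], [60, -90, 97, 20, 0], [60, -90, 97, 20, 0]]]}}

```text
time: 9.55
tool_pos: [0.3824, 0.2182, 0.1834]
tool_rot: [0.0, 1.0, 0.001, 0.0]
contact_force: [-0.2, 0.0, 0.2]
gripper_width: 0.705
```

```bash
python3 - <<'E'
from h import *
s=state();c=calibration('wrist');print(s['time'],s['tool_pos'],s['contact_force']);save('wrist','w7')
T=np.array(c['world_from_camera'])
for p in [[.4015,.2205,.07]]:
    q=T[:3,:3].T@(np.array(p)-T[:3,3]);print((np.array(c['intrinsics'])@q/q[2])[:2])
print(c['world_from_camera'].tolist() if hasattr(c['world_from_camera'],'tolist') else c['world_from_camera'])
E
```

```text
9.55 [0.38235709 0.21820806 0.18343552] [-0.15377038  0.00227133  0.15489706]
[277.74018841 186.60883197]
[[0.002007411882271101, -0.9659949862584029, -0.2585530058250358, 0.44710018961948944], [-0.999997116129372, -0.001598288900255593, -0.0017925416393307567, 0.2196559845474282], [0.0013183438369150564, 0.2585558585610031, -0.9659954088779658, 0.30695662146297864], [0.0, 0.0, 0.0, 1.0]]
```

View pics/w7.png

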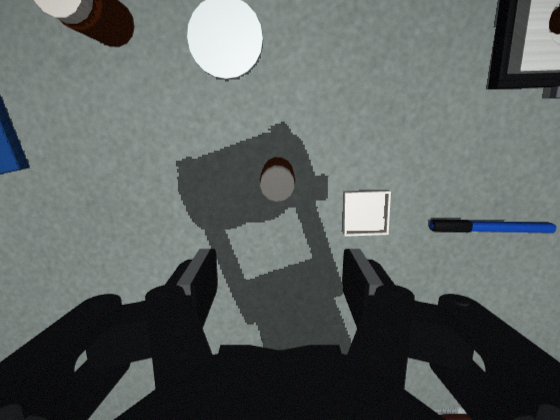

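The s cap is at (277,181). The ray gives about (0.405, 0.220), within 4 mm of the scene-view estimate. The weighing boat on the right clears the finger.

{"method": "servo_tool", "body": {"deltas": [[[52, 22, 2, 0, 0], [52, 22, 2, -50, 0], [52, 22, 2, -90, 0], [52, 22, 2, -90, 0]]]}}

```text
time: 10.1
tool_pos: [0.4018, 0.2187, 0.0897]
tool_rot: [0.001, 1.0, -0.0, -0.004]
contact_force: [-0.1, 0.7, 0.3]
gripper_width: 0.61
```

{"method": "servo_tool", "body": {"deltas": [[[52, 0, 0, -30, 0], [52, 0, 0, -54, 0], [52, 0, 0, -54, 0], [52, 0, 0, -54, 0]]]}}

```text
time: 10.6
tool_pos: [0.4057, 0.2208, 0.0414]
tool_rot: [-0.001, 1.0, 0.001, 0.002]
contact_force: [-0.3, 0.6, 1.0]
gripper_width: 0.61
```

```bash
python3 - <<'E'
from h import *
s=state();print(s['time'],s['tool_pos'],s['contact_force']);save('wrist','w8')
E
```

```text
10.6 [0.40567182 0.22083751 0.04144406] [-0.34108658  0.57506734  1.01125609]
```

View pics/w8.png

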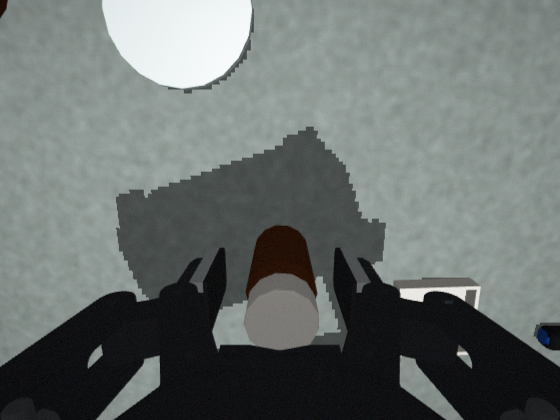

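The bottle is centred between the pads at (282,310). Down 3 mm more, then grip.

{"method": "servo_tool", "body": {"deltas": [[[52, 0, 0, -3, 0], [22, 0, 0, -3, 0], [22, 0, 0, -3, 0], [22, 0, 0, -3, 0], [22, 0, 0, -3, 0]]]}}

```text
time: 11.28
tool_pos: [0.4045, 0.2207, 0.0369]
tool_rot: [-0.0, 1.0, 0.001, 0.0]
contact_force: [-0.4, -0.3, 5.1]
gripper_width: 0.337
```

{"method": "servo_tool", "body": {"deltas": [[[22, 0, 0, 0, 0], [22, 0, 0, 0, 0], [22, 0, 0, 20, 0], [22, 0, 0, 60, 0], [22, 0, 0, 110, 0]]]}}

```text
time: 11.9
tool_pos: [0.4023, 0.2199, 0.1453]
tool_rot: [0.001, 1.0, 0.001, -0.002]
contact_force: [0.6, -0.1, 0.1]
gripper_width: 0.333
```

{"method": "servo_tool", "body": {"deltas": [[[22, 30, -40, 40, 0], [22, 60, -90, 40, 0], [22, 95, -140, 40, 0], [22, 130, -190, 40, 0], [22, 160, -240, 40, 0]]]}}

```text
time: 12.52
tool_pos: [0.5644, -0.0212, 0.1853]
tool_rot: [-0.0, 1.0, 0.001, -0.001]
contact_force: [0.3, 0.9, -0.2]
gripper_width: 0.332
```

{"method": "servo_tool", "body": {"deltas": [[[22, 20, -30, 0, 0], [22, 30, -55, 0, 0], [22, 30, -55, 0, 0], [22, 30, -55, 0, 0]]]}}

```text
time: 13.02
tool_pos: [0.5933, -0.0739, 0.1853]
tool_rot: [-0.0, 1.0, 0.001, -0.001]
contact_force: [-0.4, 0.7, -0.4]
gripper_width: 0.337
```

```bash
python3 - <<'E'
from h import *
s=state();c=calibration('wrist');print(s['time'],s['tool_pos'],s['contact_force']);save('wrist','w9')
E
```

```text
13.025 [ 0.59326394 -0.07388299  0.18532903] [-0.43335854  0.6986693  -0.43150953]
```

View pics/w9.png

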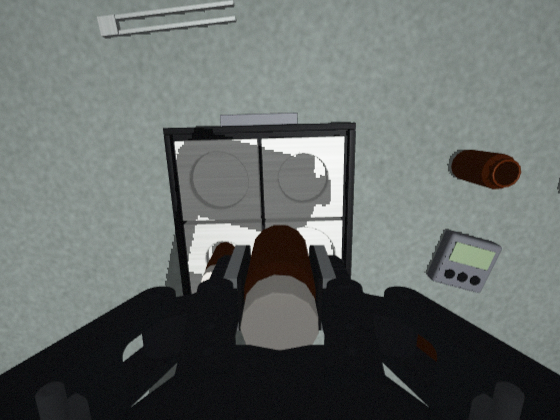

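```bash
python3 - <<'E'
from h import *
c=calibration('wrist')
for n,u,v in [('M',220,180),('S',302.5,177)]: print(n,ray(c,u,v,.022).round(4))
E
```

```text
M [ 0.6086 -0.0176  0.022 ]
S [ 0.6116 -0.0937  0.022 ]
```

S pocket is at (302,177) → (0.6116,-0.0937) and M at (220,180) → (0.6086,-0.0176). Both agree with the earlier measurements.

{"method": "servo_tool", "body": {"deltas": [[[22, 18, -20, 0, 0], [22, 18, -20, -50, 0], [22, 18, -20, -95, 0], [22, 18, -20, -95, 0], [22, 18, -20, -95, 0]]]}}

```text
time: 13.7
tool_pos: [0.6128, -0.0941, 0.0931]
tool_rot: [0.0, 1.0, 0.001, 0.001]
contact_force: [-0.1, 0.2, -0.3]
gripper_width: 0.334
```

{"method": "servo_tool", "body": {"deltas": [[[22, 0, 0, -20, 0], [22, 0, 0, -35, 0], [22, 0, 0, -38, 0], [22, 0, 0, -38, 0]]]}}

```text
time: 14.2
tool_pos: [0.6117, -0.0945, 0.0528]
tool_rot: [-0.0, 1.0, 0.001, -0.0]
contact_force: [0.4, -0.8, -0.8]
gripper_width: 0.336
```

{"method": "servo_tool", "body": {"deltas": [[[22, 0, 0, -2, 0], [22, 0, 0, -4, 0], [22, 0, 0, -4, 0]]]}}

```text
time: 14.58
tool_pos: [0.6119, -0.0945, 0.0493]
tool_rot: [-0.0, 1.0, 0.001, -0.0]
contact_force: [0.1, -0.3, -0.2]
gripper_width: 0.331
```

{"method": "servo_tool", "body": {"deltas": [[[22, 0, 0, -1, 0], [22, 0, 0, -2, 0], [22, 0, 0, -2, 0]]]}}

```text
time: 14.95
tool_pos: [0.6119, -0.0945, 0.0472]
tool_rot: [-0.0, 1.0, 0.001, -0.0]
contact_force: [-0.4, -0.6, -1.3]
gripper_width: 0.335
```

{"method": "servo_tool", "body": {"deltas": [[[22, 0, 0, -1, 0], [22, 0, 0, -1, 0]]]}}

```text
time: 15.2
tool_pos: [0.6121, -0.0945, 0.0469]
tool_rot: [0.0, 1.0, 0.001, 0.0]
contact_force: [-2.8, 0.4, 4.5]
gripper_width: 0.332
```

{"method": "servo_tool", "body": {"deltas": [[[22, 0, 0, -1, 0], [22, 0, 0, -1, 0]]]}}

```text
time: 15.45
tool_pos: [0.6122, -0.0945, 0.0469]
tool_rot: [-0.0, 1.0, 0.001, -0.0]
contact_force: [-4.7, 1.3, 9.8]
gripper_width: 0.329
```

{"method": "servo_tool", "body": {"deltas": [[[34, 0, 0, 2, 0], [43, 0, 0, 2, 0], [46, 0, 0, 2, 0], [46, 0, 0, 25, 0], [46, 0, 0, 70, 0]]]}}

```text
time: 16.08
tool_pos: [0.6099, -0.094, 0.1129]
tool_rot: [-0.001, 1.0, 0.001, -0.003]
contact_force: [0.8, -0.1, -0.5]
gripper_width: 0.54
```

{"method": "servo_tool", "body": {"deltas": [[[46, 0, 0, 50, 0], [60, 0, 40, 70, 0], [70, -20, 95, 70, 0], [70, -40, 150, 70, 0], [70, -60, 210, 70, 0]]]}}

```text
time: 16.7
tool_pos: [0.5514, 0.1162, 0.1852]
tool_rot: [-0.0, 1.0, 0.0, 0.0]
contact_force: [0.5, -0.6, -0.5]
gripper_width: 0.82
```

{"method": "servo_tool", "body": {"deltas": [[[70, -15, 60, 0, 0], [70, -30, 120, 0, 0], [70, -40, 180, 0, 0], [70, -40, 240, 0, 0], [70, -40, 245, 0, 0]]]}}

```text
time: 17.32
tool_pos: [0.5113, 0.3631, 0.1848]
tool_rot: [-0.0, 1.0, 0.003, -0.0]
contact_force: [-0.6, -0.9, 0.3]
gripper_width: 0.825
```

```bash
python3 - <<'E'
from h import *
s=state();c=calibration('wrist');print(s['time'],s['tool_pos'],s['contact_force']);save('wrist','w10')
im=save('scene','s10');cv2.imwrite('pics/s10z.png',cv2.resize(im[150:290,180:330,::-1],None,fx=4,fy=4))
E
```

```text
17.325 [0.51125739 0.36313008 0.18484193] [-0.62074519 -0.89592322  0.3079614 ]
```

View pics/w10.png

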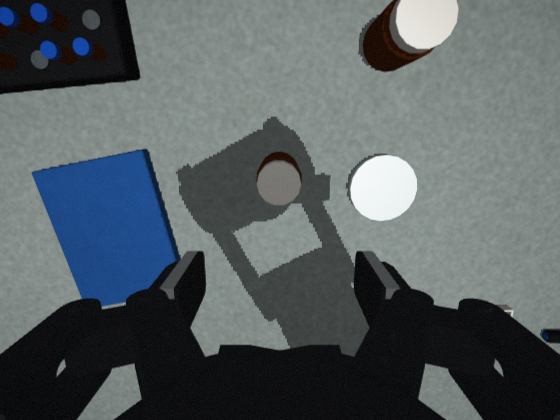

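View pics/s10z.png

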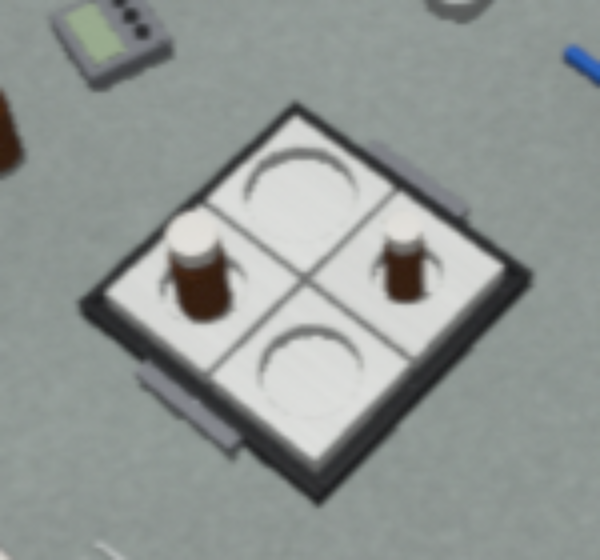

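S is upright in its pocket. The m cap is at (279,183), the dish's left edge is at about 348, and the blue pad is left of 180.

```bash
python3 - <<'E'
from h import *
c=calibration('wrist')
print(ray(c,279,183,.074),ray(c,348,187,.012),ray(c,170,200,0), ray(c,426,16,.078))
E
```

```text
[0.5341651  0.36172918 0.074     ] [0.51925229 0.29548161 0.012     ] [0.5029897  0.47141301 0.        ] [0.64548271 0.26630401 0.078     ]
```

{"method": "servo_tool", "body": {"deltas": [[[60, 22, 0, 0, 0], [60, 22, 0, -50, 0], [60, 22, 0, -88, 0], [60, 22, 0, -88, 0]]]}}

```text
time: 17.92
tool_pos: [0.5319, 0.3568, 0.0929]
tool_rot: [0.002, 1.0, -0.0, -0.004]
contact_force: [-0.7, -0.2, 0.3]
gripper_width: 0.703
```

{"method": "servo_tool", "body": {"deltas": [[[60, 1, 0, -30, 0], [60, 1, 0, -54, 0], [60, 1, 0, -54, 0], [60, 1, 0, -54, 0]]]}}

```text
time: 18.42
tool_pos: [0.5367, 0.3601, 0.0458]
tool_rot: [-0.001, 1.0, 0.001, 0.002]
contact_force: [0.7, -0.7, -1.0]
gripper_width: 0.7
```

```bash
python3 - <<'E'
from h import *
s=state();print(s['time'],s['tool_pos'],s['contact_force']);save('wrist','w11')
E
```

```text
18.425 [0.53671588 0.36005869 0.04582641] [ 0.74204919 -0.66870392 -1.04612183]
```

View pics/w11.png

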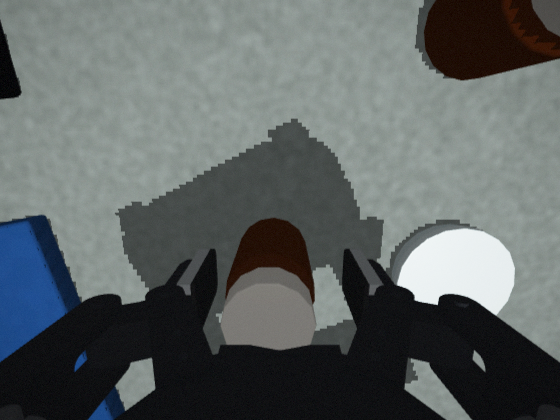

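The m bottle at (269,310) is about 3 mm off centre toward +y. I'll correct that, then grip.

{"method": "servo_tool", "body": {"deltas": [[[60, -1, 3, -5, 0], [60, -1, 3, -5, 0], [30, -1, 3, -5, 0], [30, -1, 3, -5, 0], [30, -1, 3, -5, 0]]]}}

```text
time: 19.1
tool_pos: [0.5345, 0.363, 0.0388]
tool_rot: [-0.0, 1.0, 0.001, 0.0]
contact_force: [1.1, -0.1, 1.3]
gripper_width: 0.425
```

{"method": "servo_tool", "body": {"deltas": [[[30, 0, 0, 0, 0], [30, 0, 0, 0, 0], [30, 0, 0, 0, 0], [30, 0, 0, 25, 0], [30, 0, 0, 70, 0]]]}}

```text
time: 19.73
tool_pos: [0.5318, 0.3613, 0.1051]
tool_rot: [0.002, 1.0, 0.001, -0.003]
contact_force: [0.5, 0.4, -1.3]
gripper_width: 0.422
```

{"method": "servo_tool", "body": {"deltas": [[[30, 0, 0, 50, 0], [30, 10, -40, 85, 0], [30, 20, -95, 85, 0], [30, 30, -150, 85, 0], [30, 40, -205, 85, 0]]]}}

```text
time: 20.35
tool_pos: [0.5736, 0.156, 0.1923]
tool_rot: [0.0, 1.0, 0.001, -0.001]
contact_force: [-0.3, -0.1, -1.4]
gripper_width: 0.428
```

{"method": "servo_tool", "body": {"deltas": [[[30, 10, -55, 0, 0], [30, 20, -110, 0, 0], [30, 35, -160, 0, 0], [30, 35, -172, 0, 0], [30, 35, -172, 0, 0]]]}}

```text
time: 20.98
tool_pos: [0.6085, -0.0146, 0.1923]
tool_rot: [-0.0, 1.0, 0.0, -0.001]
contact_force: [0.6, 0.4, -1.5]
gripper_width: 0.425
```

{"method": "servo_tool", "body": {"deltas": [[[30, 0, -3, -50, 0], [30, 0, -3, -95, 0], [30, 0, -3, -95, 0], [30, 0, -3, -95, 0]]]}}

```text
time: 21.48
tool_pos: [0.61, -0.0163, 0.0999]
tool_rot: [0.0, 1.0, 0.001, 0.001]
contact_force: [0.1, -1.2, 0.5]
gripper_width: 0.425
```

```bash
python3 - <<'E'
from h import *
s=state();print(s['time'],s['tool_pos'],s['contact_force']);save('wrist','w12')
E
```

```text
21.475 [ 0.61000654 -0.01625178  0.09991068] [ 0.06391443 -1.23312833  0.45178821]
```

View pics/w12.png

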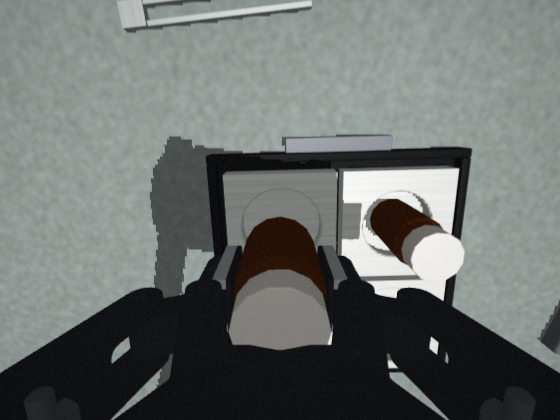

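The bottle is held over the M pocket, whose rim is centred at column 281. S stands undisturbed at right. Lowering.

{"method": "servo_tool", "body": {"deltas": [[[30, -1, -1, -20, 0], [30, -1, -1, -38, 0], [30, -1, -1, -44, 0], [30, -1, -1, -44, 0]]]}}

```text
time: 22.02
tool_pos: [0.6075, -0.0182, 0.0531]
tool_rot: [-0.0, 1.0, 0.001, -0.001]
contact_force: [-0.4, 0.6, -0.7]
gripper_width: 0.428
```

{"method": "servo_tool", "body": {"deltas": [[[30, 0, 0, -2, 0], [30, 0, 0, -4, 0], [30, 0, 0, -4, 0]]]}}

```text
time: 22.4
tool_pos: [0.6083, -0.0182, 0.0505]
tool_rot: [0.0, 1.0, 0.001, 0.0]
contact_force: [-1.0, -0.3, -0.6]
gripper_width: 0.423
```

{"method": "servo_tool", "body": {"deltas": [[[30, 0, 0, -1, 0], [30, 0, 0, -1, 0]]]}}

```text
time: 22.65
tool_pos: [0.6082, -0.0182, 0.0493]
tool_rot: [-0.0, 1.0, 0.001, -0.0]
contact_force: [-0.6, -0.1, 0.2]
gripper_width: 0.424
```

{"method": "servo_tool", "body": {"deltas": [[[30, 0, 0, -1, 0], [30, 0, 0, -1, 0]]]}}

```text
time: 22.9
tool_pos: [0.6084, -0.0182, 0.0487]
tool_rot: [0.0, 1.0, 0.001, 0.0]
contact_force: [-0.9, -0.0, 2.3]
gripper_width: 0.425
```

{"method": "servo_tool", "body": {"deltas": [[[30, 0, 0, -1, 0], [30, 0, 0, -1, 0]]]}}

```text
time: 23.15
tool_pos: [0.6084, -0.0182, 0.0487]
tool_rot: [0.0, 1.0, 0.001, -0.0]
contact_force: [-3.8, 0.7, 7.7]
gripper_width: 0.428
```

{"method": "servo_tool", "body": {"deltas": [[[42, 0, 0, 2, 0], [50, 0, 0, 2, 0], [54, 0, 0, 2, 0], [54, 0, 0, 25, 0], [54, 0, 0, 70, 0]]]}}

```text
time: 23.78
tool_pos: [0.6061, -0.0179, 0.115]
tool_rot: [-0.0, 1.0, 0.001, -0.003]
contact_force: [0.6, 0.7, 0.1]
gripper_width: 0.635
```

{"method": "servo_tool", "body": {"deltas": [[[54, 0, 0, 50, 0], [70, 0, 50, 70, 0], [80, 0, 110, 70, 0], [80, 0, 170, 70, 0], [80, 0, 230, 70, 0]]]}}

```text
time: 24.4
tool_pos: [0.608, 0.2136, 0.1873]
tool_rot: [0.0, 1.0, 0.001, 0.0]
contact_force: [0.8, -0.5, -0.6]
gripper_width: 0.937
```

{"method": "servo_tool", "body": {"deltas": [[[80, 10, 40, 0, 0], [80, 18, 55, 0, 0], [80, 18, 55, 0, 0], [80, 18, 55, 0, 0]]]}}

```text
time: 24.9
tool_pos: [0.6262, 0.2654, 0.187]
tool_rot: [0.0, 1.0, 0.0, -0.0]
contact_force: [0.3, -0.7, 0.6]
gripper_width: 0.936
```

```bash
python3 - <<'E'
from h import *
s=state();c=calibration('wrist');print(s['time'],s['tool_pos'],s['contact_force']);save('wrist','w13')
im=save('scene','s13');cv2.imwrite('pics/s13z.png',cv2.resize(im[150:290,180:330,::-1],None,fx=4,fy=4))
E
```

```text
24.9 [0.62623331 0.2653527  0.18695291] [ 0.33233873 -0.70527773  0.63134057]
```

View pics/w13.png

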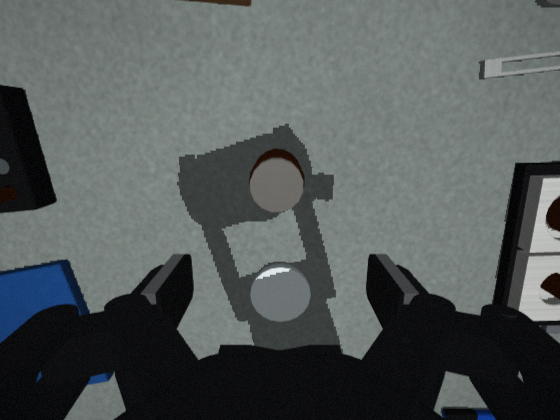

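View pics/s13z.png

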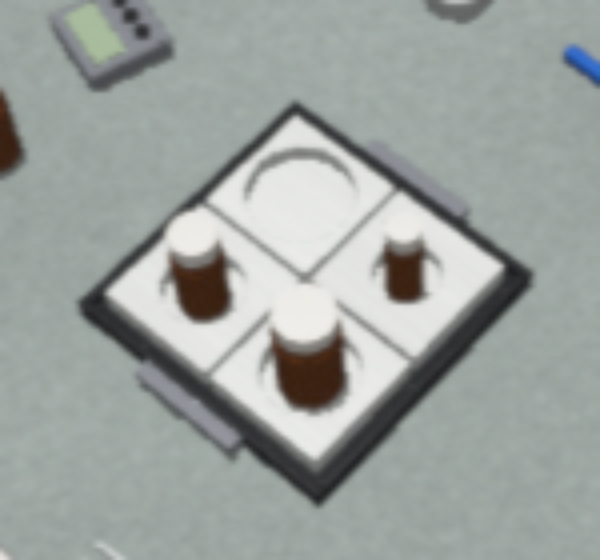

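M is upright in its pocket. The l cap is at (276,184).

```bash
python3 - <<'E'
from h import *
print(ray(calibration('wrist'),276,184,.078))
E
```

```text
[0.64815589 0.26882598 0.078     ]
```

{"method": "servo_tool", "body": {"deltas": [[[70, 21, 2, 0, 0], [70, 21, 2, -45, 0], [70, 21, 2, -85, 0], [70, 21, 2, -85, 0]]]}}

```text
time: 25.5
tool_pos: [0.6443, 0.2668, 0.0976]
tool_rot: [0.001, 1.0, 0.0, -0.004]
contact_force: [-1.1, -0.4, -0.2]
gripper_width: 0.816
```

```bash
python3 - <<'E'
from h import *
s=state();print(s['time'],s['tool_pos'],s['contact_force']);save('wrist','w14')
E
```

```text
25.5 [0.6442893 0.2667786 0.0975778] [-1.05526431 -0.44689092 -0.2365654 ]
```

View pics/w14.png

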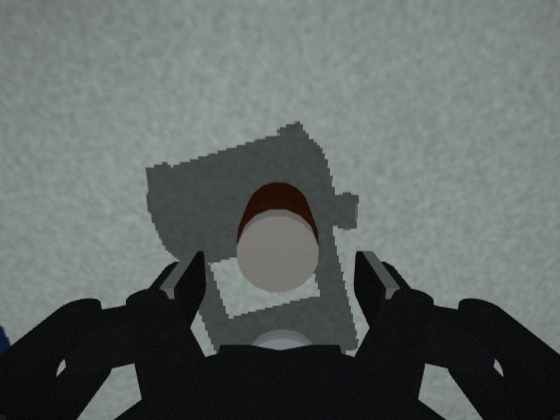

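The l bottle is centred between the fingers at (278,245).

{"method": "servo_tool", "body": {"deltas": [[[70, 1, 1, -25, 0], [70, 1, 1, -50, 0], [70, 1, 1, -56, 0], [70, 1, 1, -56, 0], [70, 1, 1, -56, 0]]]}}

```text
time: 26.18
tool_pos: [0.6493, 0.2702, 0.048]
tool_rot: [-0.0, 1.0, 0.001, 0.001]
contact_force: [0.3, 0.3, -0.8]
gripper_width: 0.816
```

{"method": "servo_tool", "body": {"deltas": [[[38, 0, 1, 0, 0], [38, 0, 1, 0, 0], [38, 0, 1, 0, 0], [38, 0, 1, 0, 0], [38, 0, 1, 0, 0]]]}}

```text
time: 26.8
tool_pos: [0.6492, 0.2711, 0.0479]
tool_rot: [-0.0, 1.0, 0.001, 0.001]
contact_force: [0.8, 0.2, 5.7]
gripper_width: 0.519
```

{"method": "servo_tool", "body": {"deltas": [[[38, 0, 0, 0, 0], [38, 0, 0, 20, 0], [38, 0, 0, 60, 0], [38, 0, 0, 110, 0], [38, 0, 0, 150, 0]]]}}

```text
time: 27.42
tool_pos: [0.6482, 0.2708, 0.199]
tool_rot: [-0.0, 1.0, 0.001, 0.001]
contact_force: [-0.0, -0.2, -1.3]
gripper_width: 0.516
```

{"method": "servo_tool", "body": {"deltas": [[[38, -15, -50, 0, 0], [38, -30, -100, 0, 0], [38, -45, -150, 0, 0], [38, -60, -200, 0, 0], [38, -75, -250, 0, 0]]]}}

```text
time: 28.05
tool_pos: [0.5721, 0.0194, 0.1967]
tool_rot: [0.0, 1.0, 0.001, -0.0]
contact_force: [0.6, 0.4, -0.7]
gripper_width: 0.518
```

{"method": "servo_tool", "body": {"deltas": [[[38, -15, -50, 0, 0], [38, -30, -100, 0, 0], [38, -39, -117, 0, 0], [38, -39, -117, 0, 0], [38, -39, -117, 0, 0]]]}}

```text
time: 28.68
tool_pos: [0.5344, -0.0951, 0.1964]
tool_rot: [-0.0, 1.0, 0.001, 0.0]
contact_force: [-0.1, 0.2, -0.7]
gripper_width: 0.515
```

{"method": "servo_tool", "body": {"deltas": [[[38, 0, 0, -40, 0], [38, 0, 0, -85, 0], [38, 0, 0, -85, 0], [38, 0, 0, -85, 0]]]}}

```text
time: 29.18
tool_pos: [0.5354, -0.0957, 0.1129]
tool_rot: [0.0, 1.0, 0.001, 0.001]
contact_force: [0.3, -0.1, 0.4]
gripper_width: 0.517
```

```bash
python3 - <<'E'
from h import *
s=state();print(s['time'],s['tool_pos'],s['contact_force']);save('wrist','w15')
E
```

```text
29.175 [ 0.53535779 -0.09566842  0.11285199] [ 0.27932354 -0.12751667  0.42612814]
```

View pics/w15.png

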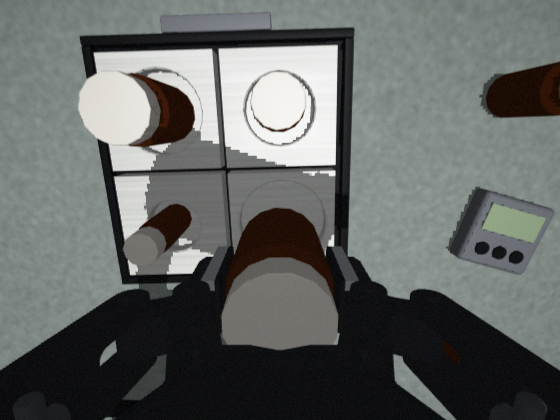

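The l bottle is over the L pocket, centred at column 282, and the other three are upright. Lowering to about 62 mm, then in fine steps.

{"method": "servo_tool", "body": {"deltas": [[[38, -1, 0, -20, 0], [38, -1, 0, -38, 0], [38, -1, 0, -48, 0], [38, -1, 0, -50, 0], [38, -1, 0, -50, 0]]]}}

```text
time: 29.85
tool_pos: [0.5333, -0.0963, 0.0613]
tool_rot: [-0.0, 1.0, 0.001, -0.0]
contact_force: [0.0, -0.3, -1.3]
gripper_width: 0.517
```

{"method": "servo_tool", "body": {"deltas": [[[38, 0, 0, -2, 0], [38, 0, 0, -2, 0]]]}}

```text
time: 30.1
tool_pos: [0.5334, -0.0963, 0.0596]
tool_rot: [0.0, 1.0, 0.001, 0.0]
contact_force: [0.1, 0.4, -0.9]
gripper_width: 0.518
```

{"method": "servo_tool", "body": {"deltas": [[[38, 0, 0, -1, 0], [38, 0, 0, -1, 0]]]}}

```text
time: 30.35
tool_pos: [0.5332, -0.0962, 0.0583]
tool_rot: [0.0, 1.0, 0.001, 0.0]
contact_force: [-0.1, 0.5, -1.4]
gripper_width: 0.514
```

{"method": "servo_tool", "body": {"deltas": [[[38, 0, 0, -1, 0], [38, 0, 0, -1, 0]]]}}

```text
time: 30.6
tool_pos: [0.5334, -0.0963, 0.0579]
tool_rot: [0.0, 1.0, 0.001, 0.0]
contact_force: [-2.7, 0.0, 3.5]
gripper_width: 0.516
```

{"method": "servo_tool", "body": {"deltas": [[[38, 0, 0, -1, 0], [38, 0, 0, -1, 0]]]}}

```text
time: 30.85
tool_pos: [0.5335, -0.0963, 0.0579]
tool_rot: [-0.0, 1.0, 0.001, -0.0]
contact_force: [-5.2, 1.4, 10.1]
gripper_width: 0.515
```

Seated (10 N). Release, go straight up, then back away clear of everything.

{"method": "servo_tool", "body": {"deltas": [[[48, 0, 0, 2, 0], [56, 0, 0, 2, 0], [60, 0, 0, 2, 0], [60, 0, 0, 25, 0], [60, 0, 0, 70, 0]]]}}

```text
time: 31.48
tool_pos: [0.5313, -0.0956, 0.1242]
tool_rot: [-0.001, 1.0, 0.001, -0.003]
contact_force: [1.0, 0.3, 0.1]
gripper_width: 0.703
```

{"method": "servo_tool", "body": {"deltas": [[[60, 0, 0, 60, 0], [60, -20, 0, 110, 0], [60, -60, 0, 110, 0], [60, -100, 0, 110, 0], [60, -100, 0, 110, 0]]]}}

```text
time: 32.1
tool_pos: [0.4316, -0.096, 0.2358]
tool_rot: [0.0, 1.0, 0.0, 0.0]
contact_force: [-0.0, -0.3, -0.4]
gripper_width: 0.7
```

```bash
python3 - <<'E'
from h import *
s=state();c=calibration('wrist');print(s['time'],s['tool_pos'],s['contact_force']);save('wrist','w16')
im=save('scene','s16');cv2.imwrite('pics/s16z.png',cv2.resize(im[100:290,140:340,::-1],None,fx=3,fy=3))
im=save('side','d16');cv2.imwrite('pics/d16z.png',cv2.resize(im[130:250,220:380,::-1],None,fx=4,fy=4))
E
```

```text
32.1 [ 0.43159008 -0.09603498  0.23583233] [-0.03553868 -0.3318538  -0.43118934]
```

View pics/w16.png

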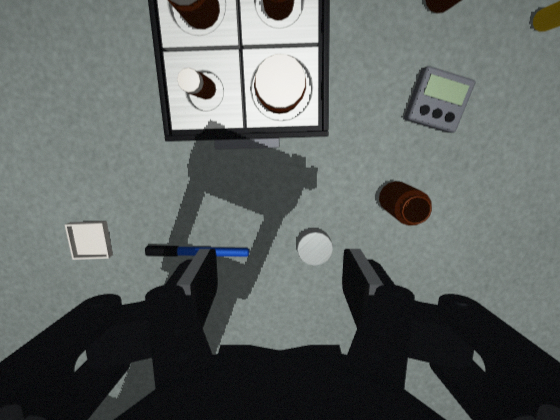

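View pics/s16z.png

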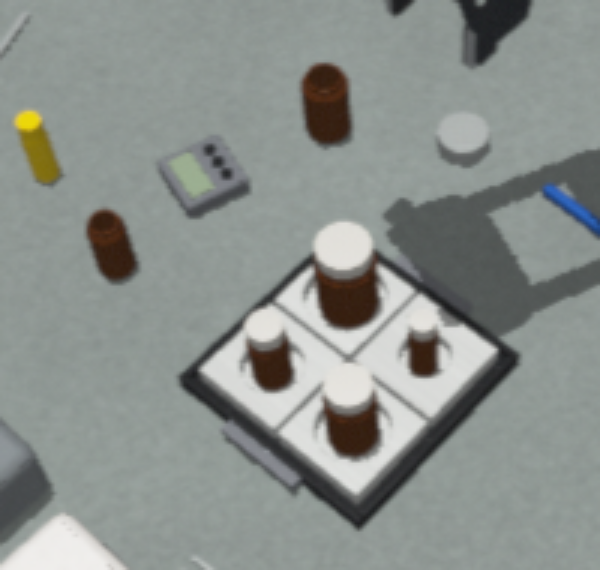

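View pics/d16z.png

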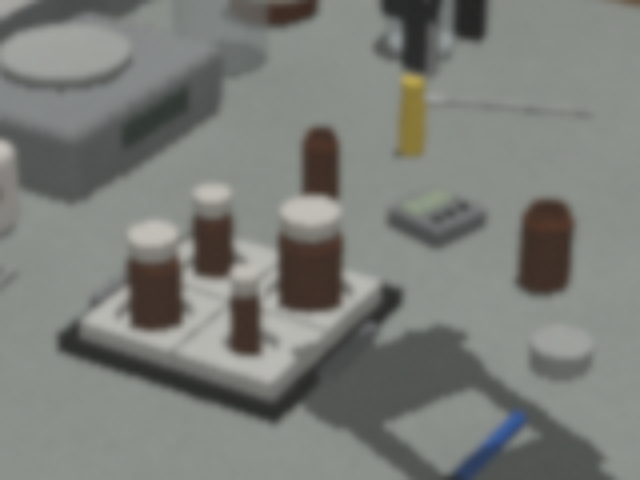

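All four stand upright in their pockets, and the open bottles are at the same pixels as in the first picture. One last numeric check, then I hand it in.

```bash
python3 - <<'E'
from h import *
c=calibration('scene')
P=dict(L=(.534,-.0967),S=(.6113,-.0943),M=(.6086,-.0173),XS=(.5315,-.019))
for n,u,v,h in [('L',344,246,.088),('S',265,327,.08),('M',349,385,.084),('XS',424,323,.076)]:
    p=ray(c,(u+.5)/3-.5+140,(v+.5)/3-.5+100,h)[:2];print(n,p.round(4),'off mm',((p-P[n])*1000).round(1))
job_done()
E
```

```text
L [ 0.5318 -0.0937] off mm [-2.2  3. ]
S [ 0.6126 -0.0912] off mm [1.3 3.1]
M [ 0.608  -0.0157] off mm [-0.6  1.6]
XS [ 0.5353 -0.0147] off mm [3.8 4.3]
the job is handed in; nothing more can be done
```

All four capped bottles (xs, s, m, l) are standing in the holders of their own size, and I handed the job in at about 32 s. I lowered each one in 1–5 mm steps until it touched the pocket floor (7–10 N) before letting go.

- **Position:** the last scene picture puts the cap centres 2–6 mm from the pocket centres, within the 12 mm limit. The camera readings themselves differed by up to about 4 mm.
- **Height and tilt:** the tool height at each set-down was within about 0.1 mm of what the pocket floor should give, and the scene and side views show all four upright.
- **Open bottles:** both were at the same pixels in the first and last scene pictures, still upright.
- **Arm:** the gripper is open and clear of everything, and contact force reads about zero. No check failed.

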